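Put the twine spool away in the slanting caddy

TASK

Put the kitchen twine away: swing the stand's guide arm well aside so that nothing is over the spool, draw the spool straight up off its upright spindle without dragging or tipping the stand, and set it fully down, wide foot first, in the empty slanting pocket of the wooden caddy. Lower it in rather than dropping it, and leave the pepper mill, nut jar, scissors and lemon where they are.

Things in the scene. Friction and masses are not known exactly. Their poses are not given: they have to be found in the camera images.
- stand: Twine stand, loose, 1.4 kg: dark wooden foot 14 mm high, a disc of 104 mm diameter with a 44 mm wide tongue along its own +x. Origin: underside of the foot, on the spindle axis; z up. A 14 mm steel spindle stands on the origin, its tip 108 mm above the worktop; the guide arm's upright post stands 80 mm from it along the stand's +x.
- guide_arm (a joint): Swing of the stand's guide arm about its upright post, rad, positive anticlockwise from above, limits -2 and +2. 0: eyelet right over the spindle; +1.5: arm to the stand's -y side; -1.5: to its +y side; either side will do. Starts within 0.3 of 0. Stiff (0.04 N m), stays where it is left.
- eyelet (a point): Centre of the eyelet, a level ring 28 mm over all, at the free end of the guide arm. The arm is an 8 mm steel bar: up the post, then level for 80 mm to the eyelet, the level part's centre line 148 mm above the worktop.
- spool: Spool of natural twine, 0.14 to 0.28 kg, 90 mm high, centre of mass 40 mm up, standing on the stand's foot with the spindle through its 21 mm bore. Wide wooden foot 68 mm across, 7 mm thick; wound body 56 mm across from 7 to 80 mm (grip here); narrow wooden neck 38 mm across on top. Origin: centre of the foot's underside; z along the axis towards the neck.
- spool_neck (a point): Centre of the spool's upper (neck) face, 90 mm along its axis from the foot.
- pocket: The caddy's empty pocket, fixed, 76 x 76 mm inside, 32 mm deep, walls 8 mm. Origin: centre of its inner floor, 37 mm above the worktop. z points out of the mouth, leaning 26 degrees from vertical towards the caddy's +x (away from the robot); y is level. The foot sits flat on the floor; beside it, 84 mm along -y, a fixed spice jar 46 x 106 mm leans alike.
- caddy: Light wooden caddy, 120 x 204 mm, fixed; two slanting pockets side by side, rims at most 90 mm high; the spice jar in the other pocket reaches 140 mm. Origin: centre of its underside; the empty pocket is on its +y side. May stand to the left or to the right of the stand.
- mill: Brown pepper mill, 58 mm in diameter, 170 mm high, behind the work; origin at the centre of its underside. Leave alone.
- nut_jar: Jar with dark lid, 64 mm in diameter, 99 mm high, behind the work; origin at the centre of its underside. Leave alone.
- scissors: Scissors with blue handles, 199 mm long, 9 mm high, lying on the worktop at the left. Origin near the pivot. Leave alone. By them, also solid: a 261 mm tall dark bottle at x 0.45, y 0.39, and a potted plant on a black iron stand, x 0.48 to 0.70, y 0.16 to 0.36, its pot 174 to 290 mm above the worktop.
- lemon: Lemon, 82 mm long, 57 mm high, on the worktop at the right; origin underneath it as built. Leave alone.

How it is judged:
By the outcome, as a careful person would: the job done as asked, in the order asked, and still so for the second after the job is handed in, with the robot touching nothing.
It also fails if it takes over 61 s, if anything falls off the work surface, if the arm or the gripper's body presses on something with over 40 N, if the wrist force passes 120 N, or if a joint passes its speed limit or range.

ROBOT

A 6-joint arm with a two-finger parallel gripper is mounted at the origin on a cart in front of the work surface, level with it; the furniture and walls round the work are solid. World frame = base frame: x ahead of the robot, y to its left, z up, the work surface at z = 0. Lengths are in m, angles in rad, forces in N, time in s.
With the tool pointing down it reaches from about 0.3 to 0.775 m from the base axis. Payload 14.6 kg.
Tool frame: the origin (TCP) lies between the finger pads; the fingertips stand ctrl.tip_extent ahead of it and the grasp point (between the pads) lies 3 mm ahead of it (ctrl.tip_extent is the distance from the TCP to the fingertips, in m); z points along the fingers, y is the line along which they close (so a half turn about z gives the same grasp; the last joint's range is limited). The gripper opens to 94 mm and grips with 3 to 60 N. Pads are 16 mm wide; open, the fingers measure 119 mm over their backs; the gripper's body (75 mm by 177 mm) begins 78 mm behind the grasp point.
Start: joints at [-1.307, 0.3, 1.521, -0, 1.321, -0.067], TCP at [0.179, -0.52, 0.227] pointing down, gripper open.
Joint ranges: [-3.03, 3.03], [-0.79, 2.21], [0.23, 2.52], [-1.04, 4.18], [0, 3.07], [-2.55, 2.55]. Speed limits (rad/s): [2.22, 2.22, 2.57, 3.14, 3.14, 3.14].

INTERFACE

Orientations are given as [roll, pitch, yaw] about the fixed x, y, z axes, in that order (R = Rz(yaw) Ry(pitch) Rx(roll)).
In Python, from station import ctrl gives the robot as it stands.
- The arm moves only by the tool shift_gripper, called after "Emit:" by a JSON object that holds its "api" and its "payload". Schema: {"type":"object","properties":{"moves":{"type":"array","items":{"type":"array","items":{"type":"number"},"minItems":6,"maxItems":6},"minItems":1,"maxItems":10},"aperture":{"type":"number"},"grip_force":{"type":"number"},"only":{"type":"string"},"quiet":{"type":"boolean"},"lines":{"type":"string"}},"required":["moves"],"additionalProperties":false}. moves is a list of rows, 1 to 10 of them, each of 6 numbers: dx, dy, dz in shares of the most that a row can go, 1 being 50 mm, then a rotation vector rx, ry, rz in a scale on which 1.0 is 2 pi rad; each row shifts and turns the commanded pose from where the row before left it, along the tool's axes as they then stand; what a row does not reach is not made up. A row lasts 1/10 s, in which the tool goes at most 0.05 m and 0.15 rad, less where a joint would pass 70% of its speed; a pose out of reach is approached as far as the arm can. aperture is the finger opening in m, set as the call begins (left out keeps the last). The fingers move at their own pace and stop on an object; grip_force is the grip in N (left out, the last holds). Time passes only in rows, so rows that do not move let the fingers close. The tool returns the time, the measured TCP pose, the force, the opening and the grip force at its end. only (a regular expression) keeps the lines of the reply that match it, lines (a string "A,B") keeps lines A to B, and quiet returns only ok. Shift and turn numbers lie between -1 and 1, and a call with a number outside is refused. Input that does not fit is refused with a message, and nothing moves.
- ctrl.get_obs(): the state, without advancing time (a new reading comes with each control period).
- ctrl.camera(name): name is "scene" or "top" or "wrist"; returns a dict with "pixels" (384x512x3 uint8, blue, green, red), "fx", "fy", "cx", "cy" (pixels), "extrinsics" (4x4, takes a point from camera to world coordinates). Camera axes: x right, y up, looking along -z (the intrinsics and any distortion apply to the point x, -y, -z); pixel columns grow to the right and rows downward; lengths in m; the calibration is good to about 2 mm. A picture is of the moment at which its call begins. There is no depth.
- ctrl.hand_in(): hands the job in; it is judged then, once.
The state is a dict: "time_s": time; "qpos": joint angles; "joint_vel": joint speeds; "tau": joint torques, N m; "ee_pos": TCP position; "eef_rot": TCP orientation; "force": force on the tool from outside, world axes, zero at the start; "moment": the same for the moment, N m; "grip_width": finger opening in m; "grip_force": force on a finger pad.
Only numpy, scipy, OpenCV 4.12 (cv2) and the standard library are available. Lean on these libraries where they do the work, as an engineer would, in place of code of your own. Each camera call takes 0.05 s, during which the arm holds its last target. There are 200 camera calls.

## Working session

There is one attempt and no reset: what is moved stays moved. The work goes in short steps, Python scripts to look and compute and a tool call to move; the robot and the scene stay as the last step left them, time stands still between calls to the robot, and variables do not carry over. Pictures are saved under pics/ and viewed, at most 10 in all, crops included, and the job is handed in when it is done.

```bash
ls; mkdir -p pics; python3 - <<'E'
from station import ctrl
import cv2,numpy as np
np.set_printoptions(precision=4,suppress=True)
for n in ("scene","top"):
    c=ctrl.camera(n); cv2.imwrite(f"pics/{n}0.png",c["pixels"]); print(n,c["fx"],c["fy"],c["cx"],c["cy"],[k for k in c]); print(np.array(c["extrinsics"]))
print(ctrl.tip_extent); o=ctrl.get_obs(); print({k:o[k] for k in("time_s","ee_pos","eef_rot","grip_width")})
E
```

```text
pics
station.py
scene 469.77056799293365 469.77056799293365 260.51494992088476 184.98548079077824 ['pixels', 'fx', 'fy', 'cx', 'cy', 'extrinsics']
[[-0.8231  0.4482 -0.3488  0.0538]
 [-0.5677 -0.6335  0.5257  0.661 ]
 [ 0.0147  0.6307  0.7759  1.2341]
 [ 0.      0.      0.      1.    ]]
top 376.9866253780971 376.9866253780971 257.0433357202844 188.81957608830965 ['pixels', 'fx', 'fy', 'cx', 'cy', 'extrinsics']
[[ 0.0244  0.9871 -0.1581  0.3903]
 [-0.9997  0.0242 -0.0031 -0.1245]
 [ 0.0007  0.1581  0.9874  1.1987]
 [ 0.      0.      0.      1.    ]]
0.022
{'time_s': 0.1, 'ee_pos': array([ 0.1786, -0.52  ,  0.227 ]), 'eef_rot': array([-3.1405, -0.0001,  0.3309]), 'grip_width': 0.09433411380779515}
```

View pics/scene0.png

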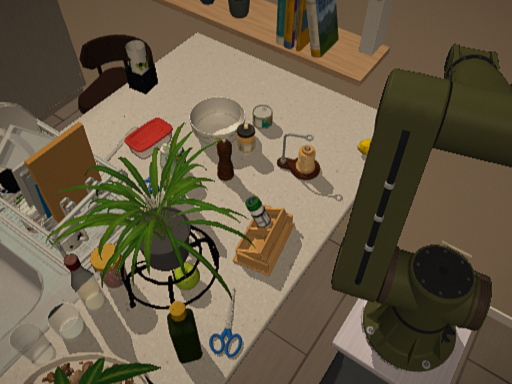

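View pics/top0.png

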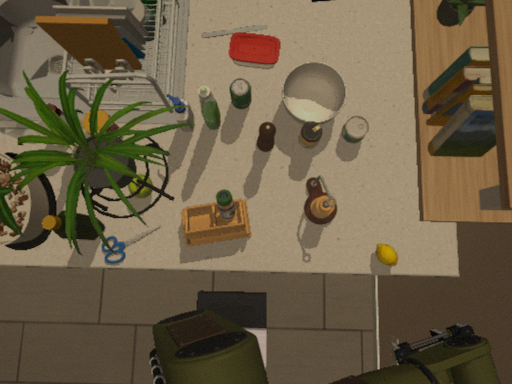

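The top view shows the stand and spool near (320,207), with the tongue running up and left to about (314,183). The caddy is near (215,222), with its empty pocket on the left and the spice jar on the right. I'll zoom in on these next.

```bash
python3 - <<'E'
import cv2,numpy as np
s=cv2.imread("pics/scene0.png");t=cv2.imread("pics/top0.png")
f=lambda im,x,y,w,h:cv2.resize(im[y:y+h,x:x+w],(400,300),interpolation=cv2.INTER_CUBIC)
cv2.imwrite("pics/crop1.png",np.vstack([np.hstack([f(t,280,165,80,60),f(t,170,180,100,75)]),np.hstack([f(s,268,125,80,60),f(s,215,190,120,90)])]))
E
```

```text
(no output)
```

View pics/crop1.png

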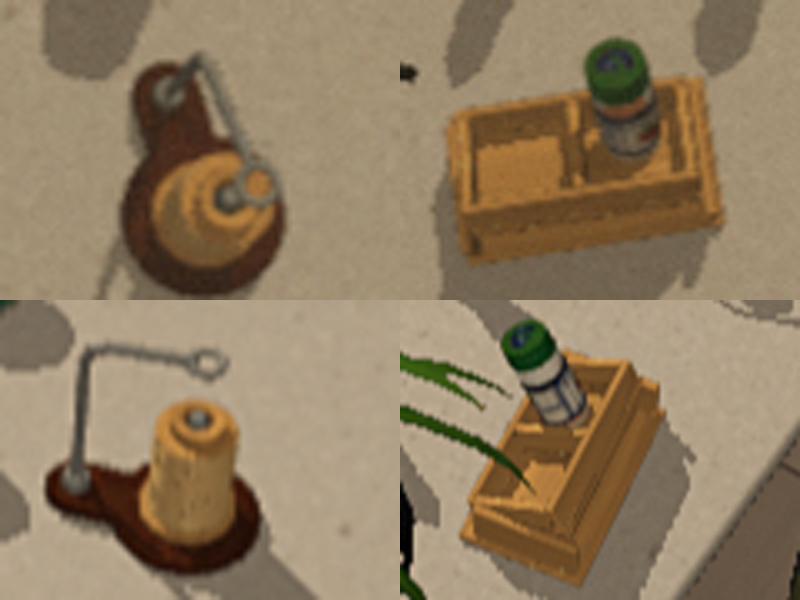

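The crop shows, in top-view pixels, the spindle tip at (325.6,204.6), eyelet (331.8,201.8), post top (319.6,177) and post base (313.6,184.4). In scene pixels the tip is at (307.4,148.6), the eyelet (309.8,137.4) and the post top (286,135). The empty pocket is the left one.

```bash
cat > h.py <<'E'
import numpy as np
np.set_printoptions(precision=4,suppress=True)
K=dict(scene=(469.7706,260.515,184.9855),top=(376.9866,257.0433,188.8196))
E=dict(scene=np.array([[-0.8231,0.4482,-0.3488,0.0538],[-0.5677,-0.6335,0.5257,0.661],[0.0147,0.6307,0.7759,1.2341]]),
 top=np.array([[0.0244,0.9871,-0.1581,0.3903],[-0.9997,0.0242,-0.0031,-0.1245],[0.0007,0.1581,0.9874,1.1987]]))
def ray(n,p):
    f,cx,cy=K[n]; d=E[n][:,:3]@np.array([(p[0]-cx)/f,-(p[1]-cy)/f,-1]); return E[n][:,3],d/np.linalg.norm(d)
def plane(n,p,z):
    o,d=ray(n,p); return o+d*(z-o[2])/d[2]
def tri(a,b):
    o1,d1=ray("top",a);o2,d2=ray("scene",b)
    s=np.linalg.lstsq(np.c_[d1,-d2],o2-o1,rcond=None)[0]
    q1=o1+s[0]*d1;q2=o2+s[1]*d2; return (q1+q2)/2,np.linalg.norm(q1-q2)
def proj(n,P):
    f,cx,cy=K[n]; c=E[n][:,:3].T@(np.asarray(P)-E[n][:,3]); return np.array([cx+f*c[0]/-c[2],cy+f*c[1]/c[2]])
E
python3 - <<'E'
from h import *
import cv2
T=lambda x,y:(280+x/5,165+y/5); S=lambda x,y:(268+x/5,125+(y-300)/5)
pt=dict(tip=((228,198),(197,418),.108),eye=((259,184),(209,362),.148),posttop=((198,60),(90,350),.148),postbase=((168,97),(75,483),.014))
for k,(a,b,z) in pt.items(): print(k,*tri(T(*a),S(*b)),plane("top",T(*a),z),plane("scene",S(*b),z))
# dark foot mask
for n,box in (("top",(295,165,345,230)),("scene",(268,145,330,185))):
    im=cv2.imread(f"pics/{n}0.png"); hsv=cv2.cvtColor(im,cv2.COLOR_BGR2HSV)
    m=((hsv[...,2]<115)&(hsv[...,1]>110)&((hsv[...,0]<14)|(hsv[...,0]>170))).astype(np.uint8)
    x0,y0,x1,y1=box; mm=np.zeros_like(m); mm[y0:y1,x0:x1]=m[y0:y1,x0:x1]
    c=max(cv2.findContours(mm,0,1)[0],key=cv2.contourArea)[:,0]
    P=np.array([plane(n,p,.01)[:2] for p in c]); print(n,len(P),P.min(0),P.max(0))
    # circle fit on points >.. robust
    best=None;rng=np.random.default_rng(0)
    for _ in range(3000):
        q=P[rng.choice(len(P),2,False)];d=q[1]-q[0];L=np.hypot(*d)
        if not .03<L<.1: continue
        for s in(1,-1):
            cc=q.mean(0)+s*np.array([-d[1],d[0]])/L*np.sqrt(.052**2-L*L/4)
            r=np.hypot(*(P-cc).T); k=(abs(r-.052)<.002).sum()-3*(r>.14).sum()
            if best is None or k>best[0]: best=(k,cc)
    print("circle",best)
T=lambda x,y:(170+(x-400)/4,180+y/4); S=lambda x,y:(215+(x-400)*.3,190+(y-300)*.3)
print("caddy base FL",plane("top",T(467,262),0),"FR",plane("top",T(722,222),0))
print("scene base: ",plane("scene",S(580,585),0),plane("scene",S(662,412),0),plane("scene",S(462,538),0))
print("jar top",tri(T(614,66),S(526,341)))
E
```

```text
tip [ 0.5236 -0.3226  0.1037] 0.0005856125576370608 [ 0.5233 -0.3217  0.108 ] [ 0.5215 -0.319   0.108 ]
eye [ 0.526  -0.3326  0.1467] 0.00213385225346046 [ 0.5268 -0.3319  0.148 ] [ 0.5244 -0.3318  0.148 ]
posttop [ 0.5964 -0.2988  0.1446] 0.0023678898805422678 [ 0.5968 -0.2978  0.148 ] [ 0.5935 -0.2961  0.148 ]
postbase [ 0.5997 -0.3013  0.0094] 0.0005162943970760928 [ 0.5987 -0.3007  0.014 ] [ 0.5979 -0.2976  0.014 ]
top 184 [ 0.4765 -0.3724] [ 0.6203 -0.2741]
circle (np.int64(40), array([ 0.5305, -0.322 ]))
scene 128 [ 0.4729 -0.3724] [ 0.621  -0.2691]
circle (np.int64(41), array([ 0.5254, -0.3211]))
caddy base FL [0.3964 0.0958 0.    ] FR [ 0.4325 -0.1037  0.    ]
scene base:  [0.3944 0.0917 0.    ] [ 0.433  -0.1057 -0.    ] [0.5072 0.1135 0.    ]
jar top (array([ 0.5368, -0.0254,  0.1206]), np.float64(0.0027329834317916736))
```

Spindle at about (0.523, -0.3215), post at about (0.597, -0.2985), 78 mm apart against 80 given. The stand's +x points to about 17°, and the guide arm is at about +0.14. The caddy's yaw is about 0.19. I'll swing the arm to the -y side with closed fingers.

The rows are not in the units I measure in: shifts go in shares of 50 mm and turns go in shares of 2 pi rad. I convert before sending: 0.042 m is 0.84, -0.011 m is -0.22.

Emit:
{"api": "shift_gripper", "payload": {"moves": [[0.84, -0.22, 0, 0, 0, 0], [0.84, -0.22, 0, 0, 0, 0], [0.84, -0.22, 0, 0, 0, 0], [0.84, -0.22, 0, 0, 0, 0], [0.84, -0.22, 0, 0, 0, 0], [0.84, -0.22, 0, 0, 0, 0], [0.84, -0.22, 0, 0, 0, 0], [0.84, -0.22, 0, 0, 0, 0], [0.84, -0.22, 0, 0, 0, 0], [0.84, -0.22, 0, 0, 0, 0]], "aperture": 0, "grip_force": 10}}

```text
time_s: 1.1
ee_pos: [0.5414, -0.2784, 0.2271]
eef_rot: [-3.141, 0.0, 0.331]
force: [0.6, -1.1, -0.5]
grip_width: 0.0172
grip_force: 0.0
```

```bash
python3 - <<'E'
import cv2,numpy as np
s=cv2.imread("pics/scene0.png");t=cv2.imread("pics/top0.png")
a=cv2.resize(t[195:250,178:258],(800,550)[0:2],interpolation=cv2.INTER_CUBIC)
cv2.imwrite("pics/crop2.png",a)
E
```

```text
(no output)
```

View pics/crop2.png

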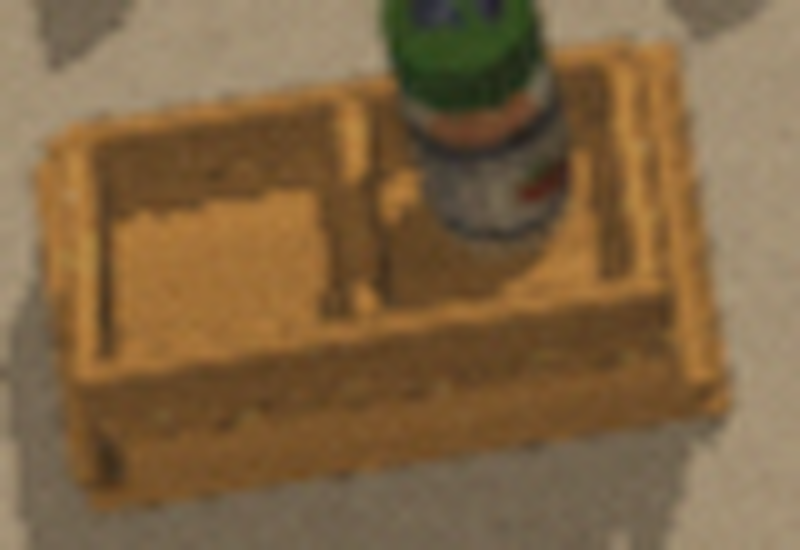

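The zoomed top view (10x, offset 178,195) shows the pocket mouth's inner corners at about (93,148), (340,100), (352,320) and (100,360).

Scaled: 0.037 m is 0.74, 0.036 m is 0.72.

```bash
python3 - <<'E'
from h import *
P=lambda x,y,z:plane("top",(178+(x-5)/10,195+(y-5)/10),z)
FL,FR,NR,NL=P(93,148,.049),P(340,100,.049),P(352,320,.0824),P(100,360,.0824)
print(FL,FR,NR,NL)
print("widths",np.linalg.norm(FL-FR),np.linalg.norm(NL-NR),"depth",np.linalg.norm(FL-NL),np.linalg.norm(FR-NR))
yc=(FL-FR)+(NL-NR); yaw=np.arctan2(-yc[0],yc[1]); print("yaw",yaw)
xc=np.array([np.cos(yaw),np.sin(yaw),0]); m=(FL+FR+NR+NL)/4
print("mouth",m,"origin",m-.032*(np.sin(.4538)*xc+np.array([0,0,np.cos(.4538)])))
# outer base via both sides and jar
print("base right corner-back?",P(95,505,0),P(722,410,0),P(40,150,0.0),P(672,45,0.0))
E
```

```text
[0.5056 0.0926 0.049 ] [0.5223 0.0176 0.049 ] [0.4532 0.0071 0.0824] [0.4397 0.0808 0.0824]
widths 0.07677075617789007 0.07495044328373537 depth 0.07485029116493407 0.07739232840399708
yaw 0.2002667123081375
mouth [0.4802 0.0495 0.0657] origin [0.4665 0.0467 0.0369]
base right corner-back? [0.398  0.0951 0.    ] [ 0.4324 -0.1012  0.    ] [0.5095 0.1187 0.    ] [ 0.5482 -0.082   0.    ]
```

Emit:
{"api": "shift_gripper", "payload": {"moves": [[0, 0, 0.74, 0, 0, 0], [0, 0, 0.72, 0, 0, 0], [0, 0, 0, 0, 0, 0]], "aperture": 0}}

```text
time_s: 1.4
ee_pos: [0.5384, -0.2784, 0.1495]
eef_rot: [-3.135, 0.006, 0.331]
force: [0.0, -0.9, -0.4]
grip_width: 0.0002
grip_force: 0.0
```

Scaled: 0.01 m is 0.2, 0.009 m is 0.18.

Emit:
{"api": "shift_gripper", "payload": {"moves": [[-0.1, 0.18, 0, 0, 0, 0], [-0.1, 0.18, 0, 0, 0, 0], [-0.04, 0.2, 0, 0, 0, 0], [-0.04, 0.2, 0, 0, 0, 0], [0.04, 0.2, 0, 0, 0, 0], [0.04, 0.2, 0, 0, 0, 0], [0.1, 0.18, 0, 0, 0, 0], [0.1, 0.18, 0, 0, 0, 0]]}}

```text
time_s: 2.2
ee_pos: [0.5652, -0.3523, 0.1544]
eef_rot: [-3.141, 0.0, 0.331]
force: [0.3, 4.4, 0.5]
grip_width: 0.0005
grip_force: 2.0
```

Emit:
{"api": "shift_gripper", "payload": {"moves": [[0.16, 0.14, 0, 0, 0, 0], [0.16, 0.14, 0, 0, 0, 0], [0.2, 0.08, 0, 0, 0, 0], [0, 0, 0, 0, 0, 0]]}}

```text
time_s: 2.6
ee_pos: [0.596, -0.3605, 0.154]
eef_rot: [-3.141, 0.0, 0.331]
force: [-0.9, -0.3, 0.4]
grip_width: 0.0005
grip_force: 0.0
```

```bash
python3 - <<'E'
from station import ctrl
import cv2
cv2.imwrite("pics/s1.png",cv2.resize(ctrl.camera("scene")["pixels"][95:215,230:390],(800,600)))
E
```

```text
(no output)
```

View pics/s1.png

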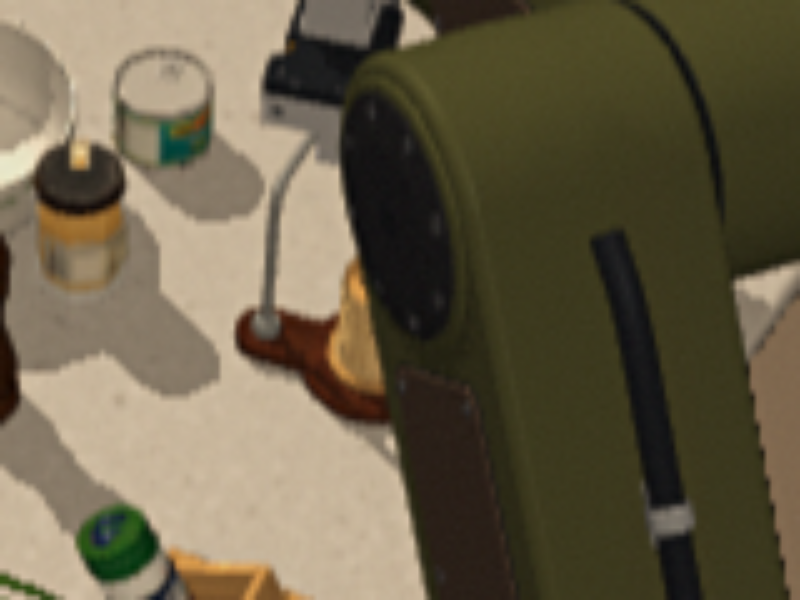

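The guide arm now points away from the spool, and the post base is at about (283,160), practically unmoved. I'll retreat clear and remeasure.

Scaled: -0.05 m is -1, -0.04 m is -0.8.

Emit:
{"api": "shift_gripper", "payload": {"moves": [[-0.4, 0, 0, 0, 0, 0], [-0.4, 0, -0.4, 0, 0, 0], [-0.4, 0, -0.8, 0, 0, 0], [-0.8, 0, -0.4, 0, 0, 0], [-1, 0, 0, 0, 0, 0], [-0.8, 0, 0, 0, 0, 0], [0, 0, 0, 0, 0, 0]], "aperture": 0.094}}

```text
time_s: 3.35
ee_pos: [0.4116, -0.4237, 0.2353]
eef_rot: [3.14, 0.0, 0.327]
force: [1.3, 0.3, -1.0]
grip_width: 0.0533
grip_force: 0.0
```

```bash
python3 - <<'E'
from station import ctrl
import cv2,numpy as np
t=ctrl.camera("top")["pixels"];w=ctrl.camera("wrist");cv2.imwrite("pics/top1.png",t)
cv2.imwrite("pics/v1.png",np.hstack([cv2.resize(t[160:240,275:355],(400,400),interpolation=2),cv2.resize(w["pixels"],(400,300))[:300].repeat(1,0) if 0 else cv2.copyMakeBorder(cv2.resize(w["pixels"],(400,300)),0,100,0,0,0)]))
print(np.array(w["extrinsics"]),w["fx"],w["cx"],w["cy"])
E
```

```text
[[ 3.21404907e-01  9.07272149e-01  2.71212339e-01  4.93260406e-01]
 [-9.46941426e-01  3.07666136e-01  9.29703454e-02 -3.95964111e-01]
 [ 9.06552846e-04 -2.86703324e-01  9.58018988e-01  3.91726856e-01]
 [ 0.00000000e+00  0.00000000e+00  0.00000000e+00  1.00000000e+00]] 298.63345216237815 255.04215592360742 186.6088810121684
```

View pics/v1.png

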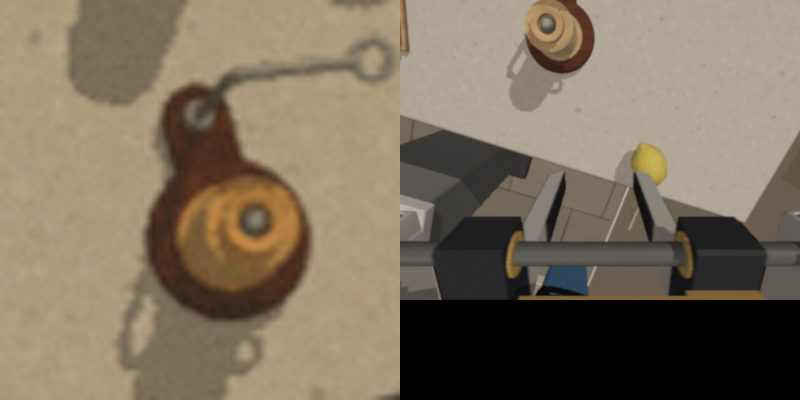

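The guide arm now points to the -y side, with nothing over the spool. The spindle tip is at about (326,203.6) in the top view and (188,29.4) in the wrist view.

```bash
python3 - <<'E'
import h; from h import *
h.K["wrist"]=(298.633,255.042,186.609); h.E["wrist"]=np.array([[.321405,.907272,.271212,.49326],[-.946941,.307666,.09297,-.395964],[.000907,-.286703,.958019,.391727]])
print(plane("top",(326.0,203.6),.108),plane("wrist",(188.2,29.4),.108))
print("post",plane("top",(275+210/5,160+95/5),.08),plane("top",(275+235/5-.5,160+77/5-.5),.148),"eye",plane("top",(275+371/5-.5,160+60/5-.5),.148))
from station import ctrl
o=ctrl.get_obs();print(o["ee_pos"],o["eef_rot"],o["qpos"])
E
```

```text
[ 0.5263 -0.3229  0.108 ] [ 0.5277 -0.3241  0.108 ]
post [ 0.6039 -0.3012  0.08  ] [ 0.603  -0.3032  0.148 ] eye [ 0.6148 -0.3806  0.148 ]
[ 0.4149 -0.4224  0.235 ] [ 3.1407 -0.0002  0.3291] [-0.8562  0.3883  1.3853 -0.0001  1.3671  0.3855]
```

Scaled: 0.0345 m is 0.69, -0.0144 m is -0.288.

Emit:
{"api": "shift_gripper", "payload": {"moves": [[0.69, -0.288, 0, 0, 0, 0], [0.69, -0.288, 0, 0, 0, 0], [0.69, -0.288, 0, 0, 0, 0], [0.69, -0.288, 0, 0, 0, 0], [0, 0, 0, 0, 0, 0], [0, 0, 0, 0, 0, 0]], "aperture": 0.094}}

```text
time_s: 4.05
ee_pos: [0.5283, -0.3216, 0.234]
eef_rot: [-3.141, 0.0, 0.333]
force: [-1.3, -1.3, 0.2]
grip_width: 0.0941
grip_force: 0.0
```

```bash
python3 - <<'E'
from station import ctrl
import numpy as np
o=ctrl.get_obs();print(o["ee_pos"],o["eef_rot"],o["grip_width"],o["force"])
E
```

```text
[ 0.52829865 -0.32157262  0.23400813] [-3.14131269e+00  4.18825267e-04  3.33287290e-01] 0.09414317939020608 [-1.34080756 -1.27787478  0.17840039]
```

Scaled: 0.035 m is 0.7, -0.0016 m is -0.032.

Emit:
{"api": "shift_gripper", "payload": {"moves": [[-0.032, 0.032, 0.6, 0, 0, 0], [0, 0, 0.7, 0, 0, 0], [0, 0, 0.7, 0, 0, 0], [0, 0, 0.6, 0, 0, 0], [0, 0, 0.4, 0, 0, 0], [0, 0, 0.18, 0, 0, 0], [0, 0, 0, 0, 0, 0]]}}

```text
time_s: 4.75
ee_pos: [0.5258, -0.3249, 0.0746]
eef_rot: [-3.14, 0.001, 0.33]
force: [-0.4, 0.3, 0.7]
grip_width: 0.0937
grip_force: 0.0
```

Emit:
{"api": "shift_gripper", "payload": {"moves": [[0, 0, 0, 0, 0, 0], [0, 0, 0, 0, 0, 0], [0, 0, 0, 0, 0, 0], [0, 0, 0, 0, 0, 0], [0, 0, 0, 0, 0, 0], [0, 0, 0, 0, 0, 0], [0, 0, 0, 0, 0, 0], [0, 0, 0, 0, 0, 0]], "aperture": 0.045, "grip_force": 15}}

```text
time_s: 5.55
ee_pos: [0.5264, -0.3246, 0.0757]
eef_rot: [3.142, -0.0, 0.331]
force: [-2.4, 3.0, 3.6]
grip_width: 0.0543
grip_force: 14.9
```

Scaled: -0.0013 m is -0.026, -0.0006 m is -0.012.

Emit:
{"api": "shift_gripper", "payload": {"moves": [[-0.012, -0.026, 0, 0, 0, 0], [0, 0, 0, 0, 0, 0], [0, 0, 0, 0, 0, 0]], "grip_force": 20}}

```text
time_s: 5.85
ee_pos: [0.5256, -0.3238, 0.0757]
eef_rot: [3.141, -0.001, 0.331]
force: [2.0, -1.0, 3.0]
grip_width: 0.0544
grip_force: 19.8
```

Emit:
{"api": "shift_gripper", "payload": {"moves": [[0, 0, -0.1, 0, 0, 0], [0, 0, -0.2, 0, 0, 0], [0, 0, -0.2, 0, 0, 0]]}}

```text
time_s: 6.15
ee_pos: [0.5252, -0.3234, 0.101]
eef_rot: [-3.141, 0.0, 0.331]
force: [-0.2, -0.9, -1.5]
grip_width: 0.0543
grip_force: 19.8
```

Scaled: -0.03 m is -0.6, -0.02 m is -0.4.

Emit:
{"api": "shift_gripper", "payload": {"moves": [[0, 0, -0.3, 0, 0, 0], [0, 0, -0.4, 0, 0, 0], [0, 0, -0.4, 0, 0, 0], [0, 0, -0.4, 0, 0, 0], [0, 0, -0.4, 0, 0, 0], [0, 0, -0.6, 0, 0, 0], [0, 0, -0.6, 0, 0, 0], [0, 0, 0, 0, 0, 0], [0, 0, 0, 0, 0, 0]]}}

```text
time_s: 7.05
ee_pos: [0.5253, -0.3235, 0.256]
eef_rot: [3.141, -0.001, 0.331]
force: [-0.3, -0.2, -2.6]
grip_width: 0.0542
grip_force: 19.8
```

```bash
python3 - <<'E'
from station import ctrl
import cv2,numpy as np
t=ctrl.camera("top")["pixels"];s=ctrl.camera("scene")["pixels"]
cv2.imwrite("pics/v2.png",np.hstack([cv2.resize(t[150:250,260:360],(400,400),interpolation=2),cv2.resize(s[80:180,240:340],(400,400),interpolation=2)]))
o=ctrl.get_obs();print(o["ee_pos"],o["qpos"],o["force"])
E
```

```text
[ 0.52500162 -0.32332673  0.25432595] [-6.11396159e-01  4.34483517e-01  1.27649722e+00  6.45274219e-06
  1.43250040e+00  6.28641244e-01] [ 0.04727692 -0.24968793 -1.05650129]
```

View pics/v2.png

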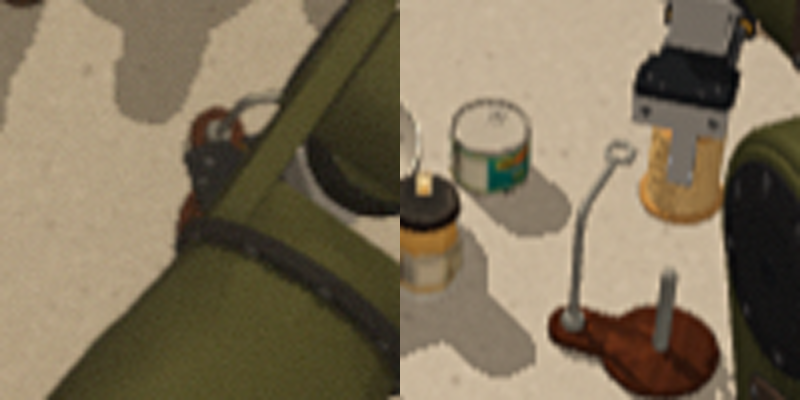

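The spool is off the spindle, upright and held square in the fingers. The stand sits where it was. I'll turn the tool to the caddy's yaw next, then carry the spool across high.

Scaled: -0.1435 rad is -0.0228.

Emit:
{"api": "shift_gripper", "payload": {"moves": [[0, 0, 0, 0, 0, -0.0228], [0, 0, 0, 0, 0, -0.0228], [0, 0, 0, 0, 0, -0.0228], [0, 0, 0, 0, 0, -0.0228], [0, 0, 0, 0, 0, -0.0228], [0, 0, 0, 0, 0, -0.0228], [0, 0, 0, 0, 0, -0.0228], [0, 0, 0, 0, 0, -0.0228], [0, 0, 0, 0, 0, -0.0228], [0, 0, 0, 0, 0, -0.0228]], "grip_force": 25}}

```text
time_s: 8.15
ee_pos: [0.525, -0.3234, 0.254]
eef_rot: [-3.14, -0.002, 1.772]
force: [-0.4, 1.0, -2.3]
grip_width: 0.0541
grip_force: 24.8
```

Emit:
{"api": "shift_gripper", "payload": {"moves": [[0.4, 0.1, 0, 0, 0, 0], [0.8, 0.18, 0, 0, 0, 0], [0.8, 0.18, 0, 0, 0, 0], [0.8, 0.18, 0, 0, 0, 0], [0.8, 0.18, 0, 0, 0, 0], [0.8, 0.18, 0, 0, 0, 0], [0.8, 0.18, 0, 0, 0, 0], [0.8, 0.18, 0, 0, 0, 0], [0.7, 0.16, 0, 0, 0, 0], [0.4, 0.1, 0, 0, 0, 0]]}}

```text
time_s: 9.15
ee_pos: [0.5354, 0.0428, 0.2544]
eef_rot: [-3.14, -0.001, 1.768]
force: [0.7, -0.5, -1.8]
grip_width: 0.0539
grip_force: 24.8
```

Emit:
{"api": "shift_gripper", "payload": {"moves": [[0.39, 0.1, 0, 0, 0, 0], [0, 0, 0, 0, 0, 0], [0, 0, 0, 0, 0, 0]]}}

```text
time_s: 9.45
ee_pos: [0.5369, 0.0604, 0.2546]
eef_rot: [-3.14, -0.0, 1.766]
force: [-0.1, -0.5, -1.4]
grip_width: 0.0541
grip_force: 24.8
```

Scaled: 0.12 rad is 0.0191.

Emit:
{"api": "shift_gripper", "payload": {"moves": [[0, 0, 0, 0.0159, 0, 0], [0, 0, 0, 0.0191, 0, 0], [0, 0, 0, 0.0191, 0, 0], [0, 0, 0, 0.0181, 0, 0], [0, 0, 0, 0, 0, 0], [0, 0, 0, 0, 0, 0], [0, 0, 0, 0, 0, 0]]}}

```text
time_s: 10.15
ee_pos: [0.5371, 0.06, 0.2559]
eef_rot: [-2.691, 0.0, 1.765]
force: [-0.2, -0.4, -1.4]
grip_width: 0.054
grip_force: 24.8
```

```bash
python3 - <<'E'
from station import ctrl
import cv2,numpy as np
from scipy.spatial.transform import Rotation as R
np.set_printoptions(precision=4,suppress=True)
o=ctrl.get_obs();M=R.from_euler("xyz",o["eef_rot"]).as_matrix();print(o["ee_pos"],M,o["qpos"])
O=np.array([.4665,.0467,.0369]);zp=np.array([.430,.085,.8988])
T=O+(.0617+.06)*zp;print("to 60mm out, tool axes",M.T@(T-o["ee_pos"]),"then",M.T@(-.06*zp))
t=ctrl.camera("top")["pixels"];s=ctrl.camera("scene")["pixels"];w=ctrl.camera("wrist")["pixels"]
cv2.imwrite("pics/v3.png",np.hstack([cv2.resize(w,(400,300)),cv2.resize(s[150:300,180:380],(400,300),interpolation=2)]))
E
```

```text
[0.5371 0.06   0.2559] [[-0.1932  0.8833 -0.4271]
 [ 0.9812  0.174  -0.0841]
 [-0.     -0.4353 -0.9003]] [ 0.0687  0.5217  1.2034 -0.0571  1.8633 -0.1298]
to 60mm out, tool axes [0.0006 0.0311 0.1068] then [-0.     -0.0002  0.06  ]
```

View pics/v3.png

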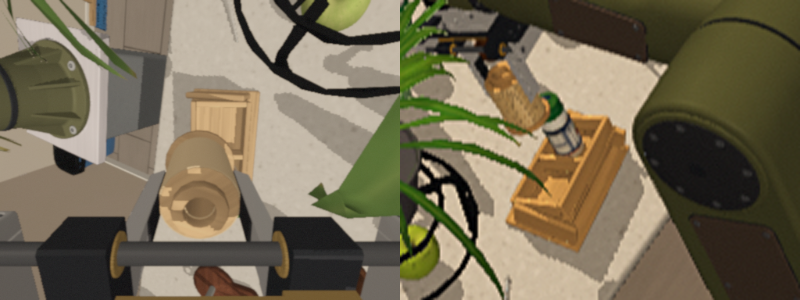

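The wrist view shows the spool held square, with its axis parallel to the pocket walls, and the scene view shows it leaning above the caddy. I'll bring it to 60 mm out along the pocket axis.

Emit:
{"api": "shift_gripper", "payload": {"moves": [[0, 0.22, 0.2, 0, 0, 0], [0, 0.2, 0.4, 0, 0, 0], [0, 0.2, 0.4, 0, 0, 0], [0, 0, 0.4, 0, 0, 0], [0, 0, 0.4, 0, 0, 0], [0, 0, 0.32, 0, 0, 0], [0, 0, 0, 0, 0, 0], [0, 0, 0, 0, 0, 0]]}}

```text
time_s: 11.1
ee_pos: [0.5193, 0.0569, 0.1467]
eef_rot: [-2.688, -0.0, 1.766]
force: [0.3, -0.2, -1.5]
grip_width: 0.054
grip_force: 24.8
```

```bash
python3 - <<'E'
from station import ctrl
import cv2,numpy as np
from scipy.spatial.transform import Rotation as R
np.set_printoptions(precision=4,suppress=True)
o=ctrl.get_obs();M=R.from_euler("xyz",o["eef_rot"]).as_matrix();print(o["ee_pos"],o["force"])
O=np.array([.4665,.0467,.0369]);zp=np.array([.430,.085,.8988])
print("to seat, tool axes",M.T@(O+.0617*zp-o["ee_pos"]))
s=ctrl.camera("scene")["pixels"];w=ctrl.camera("wrist")["pixels"]
cv2.imwrite("pics/v4.png",np.hstack([cv2.resize(w[40:334,150:400],(400,470),interpolation=2),cv2.resize(s[190:290,220:305],(400,470),interpolation=2)]))
E
```

```text
[0.5193 0.0569 0.1467] [ 0.2532 -0.2252 -1.5166]
to seat, tool axes [ 0.0002 -0.0002  0.0606]
```

View pics/v4.png

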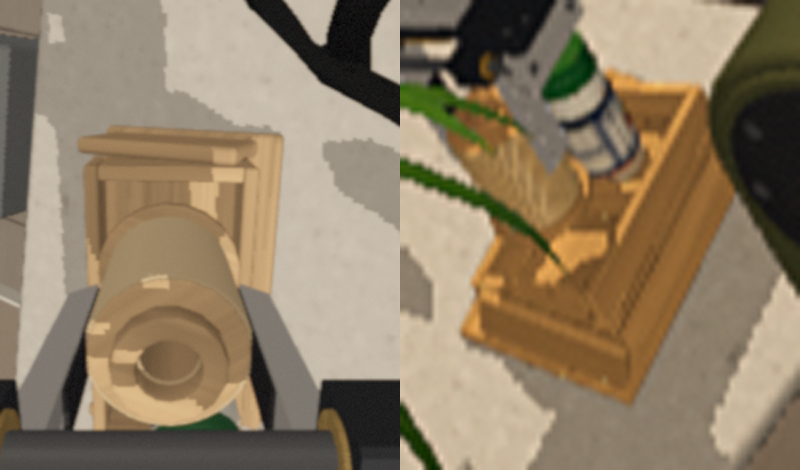

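The foot is centred between the pocket walls (inner walls at about x=95 and 248, foot 102–240 in the left crop). I'll lower it slowly along the axis and watch the force.

Scaled: 0.01 m is 0.2, 0.008 m is 0.16.

Emit:
{"api": "shift_gripper", "payload": {"moves": [[0, 0, 0.16, 0, 0, 0], [0, 0, 0.2, 0, 0, 0], [0, 0, 0.16, 0, 0, 0], [0, 0, 0.12, 0, 0, 0], [0, 0, 0.1, 0, 0, 0], [0, 0, 0, 0, 0, 0]], "grip_force": 20}}

```text
time_s: 11.8
ee_pos: [0.5026, 0.0537, 0.1128]
eef_rot: [-2.687, -0.0, 1.766]
force: [-1.0, 0.3, -1.0]
grip_width: 0.0539
grip_force: 19.8
```

Emit:
{"api": "shift_gripper", "payload": {"moves": [[0, 0, 0.08, 0, 0, 0], [0, 0, 0.08, 0, 0, 0], [0, 0, 0.06, 0, 0, 0], [0, 0, 0, 0, 0, 0]]}}

```text
time_s: 12.2
ee_pos: [0.498, 0.0527, 0.1031]
eef_rot: [-2.687, -0.0, 1.766]
force: [0.5, 0.0, -1.6]
grip_width: 0.0541
grip_force: 19.8
```

Scaled: 0.003 m is 0.06, 0.002 m is 0.04.

Emit:
{"api": "shift_gripper", "payload": {"moves": [[0, 0, 0.06, 0, 0, 0], [0, 0, 0.06, 0, 0, 0], [0, 0, 0.04, 0, 0, 0], [0, 0, 0, 0, 0, 0]]}}

```text
time_s: 12.6
ee_pos: [0.4946, 0.0521, 0.096]
eef_rot: [-2.687, -0.0, 1.766]
force: [-0.0, 0.0, -1.6]
grip_width: 0.0542
grip_force: 19.8
```

Emit:
{"api": "shift_gripper", "payload": {"moves": [[0, 0, 0.03, 0, 0, 0], [0, 0, 0.02, 0, 0, 0], [0, 0, 0, 0, 0, 0]]}}

```text
time_s: 12.9
ee_pos: [0.4937, 0.0519, 0.0939]
eef_rot: [-2.688, -0.0, 1.766]
force: [0.0, 0.3, -1.7]
grip_width: 0.0539
grip_force: 19.8
```

Emit:
{"api": "shift_gripper", "payload": {"moves": [[0, 0, 0.02, 0, 0, 0], [0, 0, 0, 0, 0, 0], [0, 0, 0, 0, 0, 0]]}}

```text
time_s: 13.2
ee_pos: [0.4936, 0.0518, 0.0934]
eef_rot: [-2.688, 0.0, 1.766]
force: [1.3, -0.7, 3.5]
grip_width: 0.0539
grip_force: 19.8
```

Scaled: 0.001 m is 0.02.

Emit:
{"api": "shift_gripper", "payload": {"moves": [[0, 0, 0.02, 0, 0, 0], [0, 0, 0, 0, 0, 0], [0, 0, 0, 0, 0, 0]]}}

```text
time_s: 13.5
ee_pos: [0.4936, 0.0516, 0.0932]
eef_rot: [-2.69, 0.001, 1.766]
force: [4.2, 0.1, 9.3]
grip_width: 0.0544
grip_force: 20.0
```

The spool is seated: firm contact at 62 mm along the axis, as expected. Now I'll release gently and withdraw along the axis.

Scaled: -0.001 m is -0.02.

Emit:
{"api": "shift_gripper", "payload": {"moves": [[0, 0, -0.02, 0, 0, 0], [0, 0, 0, 0, 0, 0], [0, 0, 0, 0, 0, 0]], "grip_force": 4}}

```text
time_s: 13.8
ee_pos: [0.4934, 0.0518, 0.0932]
eef_rot: [-2.688, -0.0, 1.766]
force: [0.8, -1.2, 2.7]
grip_width: 0.0547
grip_force: 4.0
```

Emit:
{"api": "shift_gripper", "payload": {"moves": [[0, 0, 0, 0, 0, 0], [0, 0, 0, 0, 0, 0], [0, 0, 0, 0, 0, 0], [0, 0, 0, 0, 0, 0], [0, 0, 0, 0, 0, 0]], "aperture": 0.075}}

```text
time_s: 14.3
ee_pos: [0.4933, 0.0518, 0.093]
eef_rot: [-2.688, -0.0, 1.766]
force: [0.1, 0.6, -1.0]
grip_width: 0.0752
grip_force: 0.0
```

Emit:
{"api": "shift_gripper", "payload": {"moves": [[0, 0, -0.2, 0, 0, 0], [0, 0, -0.4, 0, 0, 0], [0, 0, -0.6, 0, 0, 0], [0, 0, -0.6, 0, 0, 0], [0, 0, -0.6, 0, 0, 0], [0, 0, -0.6, 0, 0, 0], [0, 0, 0, 0, 0, 0], [0, 0, 0, 0, 0, 0]]}}

```text
time_s: 15.1
ee_pos: [0.5579, 0.0646, 0.228]
eef_rot: [-2.688, 0.0, 1.766]
force: [-0.0, 0.2, -1.2]
grip_width: 0.075
grip_force: 0.0
```

```bash
python3 - <<'E'
from station import ctrl
import cv2,numpy as np
s=ctrl.camera("scene")["pixels"];w=ctrl.camera("wrist")["pixels"];t=ctrl.camera("top")["pixels"]
cv2.imwrite("pics/v5.png",np.hstack([cv2.resize(w,(400,300),interpolation=2),cv2.resize(s[110:290,180:420],(400,300),interpolation=2)]))
cv2.imwrite("pics/top5.png",t)
E
```

```text
(no output)
```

View pics/v5.png

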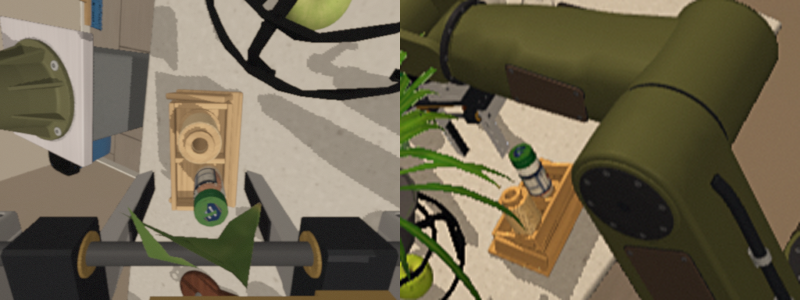

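The spool sits in the empty pocket, leaning parallel to the spice jar with its foot down inside the walls. The fingers are clear. I'll back off from the plant leaves and hand in.

Scaled: -0.03 m is -0.6, -0.01 m is -0.2.

Emit:
{"api": "shift_gripper", "payload": {"moves": [[-0.6, 0, 0, 0, 0, 0], [-0.6, -0.2, -0.2, 0, 0, 0], [-0.6, -0.2, -0.2, 0, 0, 0], [-0.6, 0, 0, 0, 0, 0], [0, 0, 0, 0, 0, 0], [0, 0, 0, 0, 0, 0], [0, 0, 0, 0, 0, 0]]}}

```text
time_s: 15.95
ee_pos: [0.5718, -0.054, 0.2542]
eef_rot: [-2.687, -0.0, 1.767]
force: [0.7, 0.1, -0.2]
grip_width: 0.075
grip_force: 0.0
```

```bash
python3 -c "
from station import ctrl
print(ctrl.get_obs()['force']); print(ctrl.hand_in())"
```

```text
[ 0.74804185  0.13133908 -0.2084955 ]
the job is handed in; nothing more can be done
None
```

The twine spool is set down foot first in the caddy's empty slanting pocket, with the guide arm swung aside to about +1.45 rad and the stand still upright (it may have shifted about 4 mm while I pushed the guide arm). The job was handed in at about 16 s, and no verdict came back.

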